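Load and start the utensil steriliser

ROBOT

A 6-joint arm with a two-finger parallel gripper is mounted at the origin on the work surface; the furniture and walls round the work are solid. World frame = base frame: x ahead of the robot, y to its left, z up, the work surface at z = 0. Lengths are in m, angles in rad, forces in N, time in s.
With the tool pointing down it reaches from about 0.25 to 0.775 m from the base axis. Payload 4 kg.
Tool frame: the origin (TCP) lies on the centre line of the jaws, within the pads' length; the fingertips stand 8 mm ahead of it and the grasp point (between the pads) lies 11 mm behind it; z points along the fingers, y is the direction in which the jaws open and shut (so a half turn about z gives the same grasp; the last joint's range is limited). The gripper opens to 94 mm and grips with 3 to 60 N. Pads are 16 mm wide; open, the fingers measure 119 mm over their backs; the gripper's body (75 mm by 177 mm) begins 78 mm behind the grasp point.
Start: joints at [1.141, 0.087, 1.371, -0, 1.684, -0.103], TCP at [0.177, 0.521, 0.214] pointing down, gripper open.
Joint ranges: [-3.1, 3.1], [-0.76, 2.03], [0.27, 2.55], [-1.08, 4.22], [0.17, 2.65], [-2.57, 2.57]. Speed limits (rad/s): [2.79, 2.79, 3.14, 3.14, 3.14, 3.14].

INTERFACE

Orientations are given as [roll, pitch, yaw] about the fixed x, y, z axes, in that order (R = Rz(yaw) Ry(pitch) Rx(roll)).
In Python, from bench import * gives the robot as it stands.
- The arm moves only by the tool step_arm, never from a script. Its argument "steps" is a list of rows, each an object of numbers: "jaw": the opening, from 0 (shut) to 1 (fully open); "tx", "ty", "tz": the shift along the tool's x, y, z in m; "ax", "ay", "az": the turn, a rotation vector about the tool's x, y, z in rad. In form: [{"jaw": .., "tx": .., "ty": .., "tz": .., "ax": .., "ay": .., "az": ..}, ...]. A call has 1 to 8 rows; each row is the pose to reach, as a shift and turn from the pose measured when the call began, along the tool's axes at that moment; what a row does not reach only later rows make up. A row lasts 1/10 s, in which the tool goes at most 50 mm and 8.59 degrees, less where a joint would pass 70% of its speed; a pose out of reach is approached as far as the arm can. A call with a gripper value outside its range is refused whole. The fingers move at their own pace and stop on an object; the grip force is fixed at half the most. Time passes only in rows, so rows that repeat a pose let the fingers close. It gives the time, the measured TCP pose, the force and the opening at its end, in the units of the state.
- get_obs(): the state, without advancing time (a new reading comes with each control period).
- snapshot(name): name is "side" or "top" or "wrist"; returns (picture, depth): 420x560x3 uint8, red, green, blue; 420x560 float32, m along the optical axis (not along the pixel's ray), 0 where there is no reading.
- camera_model(name): a dict with "intrinsics" (3x3 intrinsics, pixels), "origin" and "orientation" of the camera in the world. Camera axes: x right, y down, z forward; pixel columns grow to the right and rows downward; lengths in m; the calibration is good to about 2 mm. The wrist camera is an equidistant fisheye: a pixel r from the principal point sees the ray r / f radians off the axis. A picture is of the moment at which its call begins: read the wrist's pose just before it. camera_model takes no time and is no camera call; for the wrist camera it gives the pose at the moment of the call.
- close_job(): hands the job in, once; it reports no verdict.
Trained networks look in the newest picture that a camera, given by its name, has taken for a name from the list of things; names that differ only in an ending like _2 or _b are one class to them, and where a whole thing is asked for, a point or a joint stands for the part that bears it (a point fixed in the world has none). Each returns a list of dicts, best first, with "confidence" (0 to 1); they miss things now and then, are a little off and sometimes report something else, mostly with a low value. They report only what shows in the picture. A call takes as long as a camera call. They do not tell look-alikes from the thing itself.
- silhouettes(camera, query): "pixels" (420x560 bool, what is visible of it) and "rect" ([left, top, right, bottom] in pixels, round what is visible of it).
The state is a dict: "time": time; "joint_positions": joint angles; "qvel": joint speeds; "joint_torque": joint torques, N m; "tool_pos": TCP position; "ee_rot": TCP orientation; "wrist_force": force on the tool from outside, world axes, zero at the start; "wrist_torque": the same for the moment, N m; "width": finger opening in m.
Only numpy, scipy, OpenCV 4.12 (cv2) and the standard library are available. Lean on these libraries where they do the work, as an engineer would, in place of code of your own. Each camera call takes 0.05 s, during which the arm holds its last target. There are 200 camera calls.

TASK

Sterilise the smallest of the three round cutters: pull the recessed paddle in the steriliser's lid to free the latch, swing the lid fully open, set the cutter upright on the wire rack inside (do not drop it), and push the lid shut until it latches. Only then lift the guard over the start switch on the control pod, flip the toggle over to the far side, and let the guard drop shut again. Leave everything else where it stands.

Things in the scene. Friction and masses are not known exactly. Their poses are not given: they have to be found in the camera images.
- steriliser: Fixed steel chamber 170 (x) x 200 (y) x 120 mm high with a lid, and a grey control pod 170 x 110 x 118 mm high joined to its -y side. Origin: on the table under the middle of the chamber. Its x axis points from the latch front to the hinged back; z up. Walls 4 mm. The lid has a recessed dish 90 (x) x 110 (y) mm, its middle 33 mm in front of the chamber's middle.
- rack (a point): Middle of the wire rack inside the chamber, on its flat upper face, 42 mm above the table; it fills the chamber (162 x 192 mm). With the lid shut the dish's underside is 94 mm above the table, and the latch hook, at the middle of the front wall, reaches down to 80 mm.
- lid (a joint): Lid angle, rad: 0 shut, 1.8 open, just past upright. Latched until the paddle is pulled. Sprung hinge: below about 0.4 the lid sinks towards shut by itself (resting on the latch at about 0.12), beyond 0.6 it swings up to fully open in 2 s and stays. Pushing it shut takes 3 to 5 N at the front edge; pressed right down, the latch snaps in by itself (paddle untouched). Latched it has 0.02 of play.
- lid_hinge (a point): Middle of the lid's hinge line, along the steriliser's y axis, 85 mm behind the chamber's middle, 125 mm above the table. The lid reaches 172 mm from it to the front, is 190 mm wide and 10 mm thick (its top 130 mm above the table when shut).
- lid_press (a point): Point on the lid's outer face, 22 mm from its front edge and 75 mm to +y of its middle, beside the dish: a flat place to push the lid shut. The flat strip beside the dish is 40 mm wide. Its z axis is the lid's outward normal.
- paddle (a joint): Paddle angle relative to the lid, rad: 0 at rest (flush with the lid), 0.5 fully pulled; its spring returns it. The latch is free above about 0.3. Pulling takes 1 to 2 N. With the lid shut and the paddle at rest, its grip point is 32 mm in front of the chamber's middle, 121 mm above the table; lifting that point by about 20 mm trips the latch and starts the lid.
- paddle_grip (a point): Grip point of the paddle in the lid's dish (dish 32 mm deep, floor 98 mm above the table): a channel 36 mm wide (y), 58 long (x), side walls 18 deep, top flush with the lid. Point: midway between the side walls, 9 mm below the top, 14 mm from the rear end, which lifts; pivot along y 40 mm in front. Pinch across the side walls from above (37 mm free each side); it turns about y between the fingers.
- guard (a joint): Switch guard angle, rad: 0 shut, 1.5 fully back. It falls shut by its own weight below about 1.0 rad, and falls back and stays there beyond about 1.15.
- guard_hinge (a point): Middle of the guard's hinge line at its back foot, along the steriliser's y axis; 30 mm behind and 155 mm to -y of the chamber's middle, 119 mm above the table. The guard is a grey plastic cover 62 long (towards the front), 34 wide, 37 mm high.
- guard_bar (a point): Middle of the guard's front cross bar, 42 mm long (y), 10 mm thick, to be pinched across its ends from above; with the guard shut it lies 78 mm in front of and 33 mm above the hinge line.
- toggle (a joint): Toggle angle, rad: 0 off (leaning to the front), 0.9 on (leaning to the hinged back). Stiff: stays where it is left; about 1 N at its tip.
- toggle_tip (a point): Upper end of the steel toggle, 25 mm from its pivot, 9 mm thick; the pivot is 119 mm above the table, 35 mm in front of the guard's hinge line. With the guard shut it is covered.
- small_cutter: The smallest steel ring cutter: 40 mm across, 35 mm high, open ring with a rolled rim on top. Origin: centre of its underside; z up through the rim.
- medium_cutter: Ring cutter 51 mm across, 35 mm high; stays where it is. Origin: centre of its underside.
- large_cutter: Ring cutter 64 mm across, 35 mm high; stays where it is. Origin: centre of its underside.
- piping_nozzle: Steel piping nozzle, a cone 39 mm across its foot and 50 mm high, standing near the cutters; stays where it is. Origin: centre of its underside.
Not all that is in view belongs to the job. What is shaped like the small_cutter but blue or purple is not meant.

How it is judged:
By the outcome, as a careful person would: the job done as asked, in the order asked, and still so for the second after the job is handed in, with the robot touching nothing.
It also fails if it takes over 72 s, if anything falls off the work surface, if the arm or the gripper's body presses on something with over 40 N, if the wrist force passes 120 N, or if a joint passes its speed limit or range.

## Working session

There is one attempt and no reset: what is moved stays moved. The work goes in short steps, Python scripts to look and compute and a tool call to move; the robot and the scene stay as the last step left them, time stands still between calls to the robot, and variables do not carry over. Pictures are saved under pics/ and viewed, about 8 in all and at most 12, crops included, and the job is handed in when it is done.

Besides the shell and the picture viewer there is one more tool, called after "Call:" as a command line: name --argument value ..., lists and objects as JSON in quotes. step_arm: Moves the arm, as the interface text tells. Its arguments: {"type":"object","properties":{"steps":{"type":"array"}},"required":["steps"]}

```bash
mkdir -p pics; ls; cat > h.py <<'E'
from bench import *
import numpy as np, cv2
from scipy.spatial.transform import Rotation as R
def snap(n,f=None):
    m=camera_model(n); p,d=snapshot(n)
    if f: cv2.imwrite('pics/'+f,cv2.cvtColor(p,cv2.COLOR_RGB2BGR))
    return m,p,d
def camR(m):
    o=np.array(m['orientation'],float)
    return o if o.shape==(3,3) else R.from_euler('xyz',o).as_matrix()
def world(m,u,v,d,fish=False):
    K=np.array(m['intrinsics']);x=(np.asarray(u)-K[0,2])/K[0,0];y=(np.asarray(v)-K[1,2])/K[1,1]
    if fish:
        r=np.hypot(x,y)+1e-9;s=np.tan(r)/r;x,y=x*s,y*s
    return (np.stack([x*d,y*d,d*np.ones_like(x)],-1))@camR(m).T+np.array(m['origin'])
def mask_pts(m,mask,d,fish=False):
    v,u=np.nonzero(mask&(d>0));return world(m,u,v,d[v,u],fish)
E
python3 - <<'E'
from h import *
print(get_obs())
for n in('side','top'):
    m,p,d=snap(n,n+'1.png'); print(m)
    for q in('steriliser','small_cutter','medium_cutter','large_cutter','piping_nozzle','paddle_grip','guard','lid'):
        for s in silhouettes(n,q)[:3]:
            P=mask_pts(m,s['pixels'],d)
            if len(P)==0: continue
            print(n,q,round(s['confidence'],2),np.round(s['rect']),len(P),P.min(0).round(3),np.median(P,0).round(3),P.max(0).round(3))
E
```

```text
pics
{'time': 0.0, 'joint_positions': array([ 1.14092366e+00,  8.79543630e-02,  1.37222156e+00, -3.23011668e-05,
        1.68359800e+00, -1.03093159e-01]), 'qvel': array([ 4.92484063e-04,  6.64421380e-04, -5.57125341e-04, -1.17299072e-03,
        8.32450035e-04, -1.22193233e-06]), 'joint_torque': array([-8.57588093e-04, -3.40183496e+01, -3.02426326e+01,  7.15943123e-02,
        3.29133833e-02, -1.51764234e-04]), 'tool_pos': array([0.17633915, 0.52041265, 0.2123211 ]), 'ee_rot': array([-3.13941967e+00, -1.92541761e-04,  2.81480933e+00]), 'wrist_force': array([ 0.54735927, -0.07925008,  0.66858217]), 'wrist_torque': array([-0.07434947, -0.02836612, -0.00458461]), 'width': 0.09396036748406938}
{'intrinsics': array([[517.04413201,   0.        , 283.38497556],
       [  0.        , 517.04413201, 221.2907387 ],
       [  0.        ,   0.        ,   1.        ]]), 'origin': array([ 0.04495904, -0.87430574,  0.90782533]), 'orientation': array([-2.26317304e+00,  1.24080568e-03, -4.83417982e-01])}
side steriliser 0.98 [216. 162. 338. 280.] 9093 [ 0.39  -0.11  -0.909] [0.477 0.005 0.117] [1.315
[... 2525 characters left out ...]
  -0.106 -0.907] [0.492 0.06  0.126] [0.902 0.449 0.16 ]
top piping_nozzle 0.61 [378. 189. 390. 196.] 126 [ 0.557 -0.346 -0.003] [ 0.568 -0.324  0.019] [ 0.592 -0.313  0.051]
top paddle_grip 0.75 [213. 199. 227. 222.] 354 [0.412 0.083 0.102] [0.442 0.104 0.13 ] [0.476 0.127 0.135]
top paddle_grip 0.3 [180. 160. 260. 230.] 4905 [0.391 0.008 0.014] [0.489 0.114 0.129] [0.584 0.22  0.137]
top guard 0.65 [273. 176. 292. 209.] 453 [ 0.462 -0.067  0.118] [ 0.503 -0.042  0.156] [ 0.544 -0.021  0.16 ]
top guard 0.37 [182. 162. 258. 227.] 4883 [0.391 0.006 0.014] [0.489 0.114 0.129] [0.584 0.216 0.137]
top lid 0.57 [182. 158. 259. 230.] 4905 [0.391 0.006 0.014] [0.489 0.113 0.129] [0.586 0.22  0.137]
```

```bash
python3 - <<'E'
import cv2
a=cv2.imread('pics/side1.png')[150:385,170:430]; b=cv2.imread('pics/top1.png')[130:290,150:420]
cv2.imwrite('pics/s1c.png',cv2.resize(a,None,fx=2.5,fy=2.5,interpolation=2)); cv2.imwrite('pics/t1c.png',cv2.resize(b,None,fx=2.9,fy=2.9,interpolation=2))
E
python3 - <<'E'
from h import *
m,p,d=snap('side'); 
for q in('lid','paddle_grip','guard','steriliser'):
    s=silhouettes('side',q)[0]; P=mask_pts(m,s['pixels'],d)
    lo,hi={'lid':(.122,.137),'paddle_grip':(.118,.137),'guard':(.145,.165),'steriliser':(.108,.137)}[q]
    P=P[(P[:,2]>lo)&(P[:,2]<hi)&(P[:,0]<.6)]
    r=cv2.minAreaRect(P[:,:2].astype('f4')*1000); print(q,r,P[:,2].mean())
E
```

```text
lid ((487.8478698730469, 109.91194915771484), (172.2450714111328, 193.5511932373047), 8.569252014160156) 0.12963808670035287
paddle_grip ((444.26519775390625, 102.88020324707031), (64.70614624023438, 44.390281677246094), 19.87850570678711) 0.12861647418379765
guard ((504.3208923339844, -43.82975387573242), (84.11788177490234, 39.87592697143555), 9.051313400268555) 0.1548127251768131
steriliser ((500.0976867675781, 56.078758239746094), (178.41705322265625, 312.6247863769531), 9.048049926757812) 0.12407154904992908
```

View pics/s1c.png

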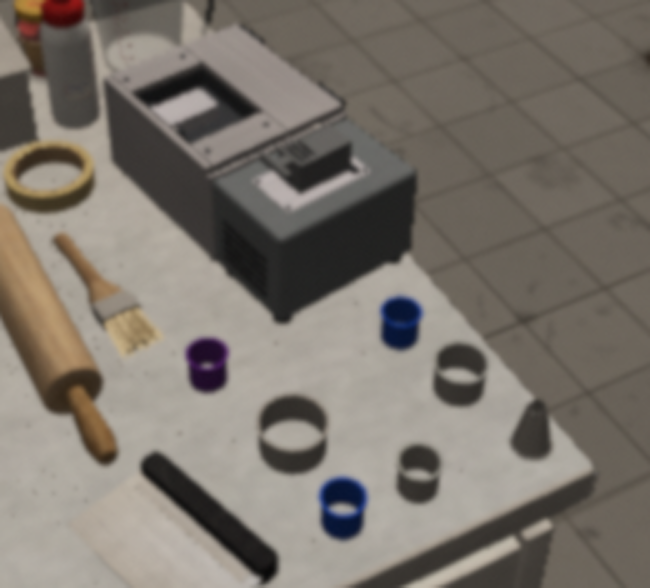

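View pics/t1c.png

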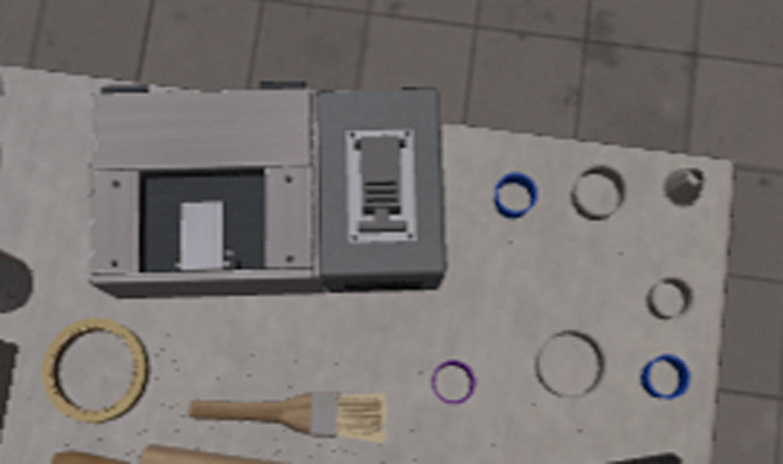

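The side view shows the steel small cutter at about (337,339), the one between the blue decoy and the nozzle. The steriliser is yawed about +9°, with its pod to -y. Next I'll check for tall obstacles and work out the transforms.

```bash
cat >> h.py <<'E'
C=np.array([.490,.1105,0.]);YAW=np.deg2rad(9.05)
def loc(x,y,z): return C+R.from_euler('z',YAW).apply([x/1e3,y/1e3,z/1e3])
def rel(p,yaw=None,tip=None):
    """tool-frame shift & turn from present pose to TCP p, pointing down with yaw"""
    o=get_obs();R0=R.from_euler('xyz',o['ee_rot']);s=R0.inv().apply(np.array(p)-o['tool_pos'])
    t=(R0.inv()*R.from_euler('xyz',[np.pi,0,yaw])).as_rotvec() if yaw is not None else 0
    print('shift',s.round(4),'turn',np.round(t,3))
E
python3 - <<'E'
from h import *
H={}
for n in('side','top'):
    m,p,d=snap(n); P=mask_pts(m,np.ones(d.shape,bool),d)
    for x,y,z in P[(P[:,2]>.1)&(P[:,2]<.6)]: 
        k=(int(x//.06),int(y//.06)); H[k]=max(H.get(k,0),z)
for i in range(0,14): print('%.2f'%(i*.06),' '.join('%3d'%(H.get((i,j),0)*1000) for j in range(-8,12)))
rel(loc(-32,0,200),np.pi+YAW)
E
```

```text
0.00   0   0   0   0   0   0 220 574 599 599 599   0 599 590 574   0   0   0   0   0
0.06   0   0   0   0   0   0 205 219 215   0 599 599 599 592 579 344   0   0   0   0
0.12   0   0   0   0   0   0   0   0   0   0   0   0 569 580 572 449 457   0   0   0
0.18   0   0   0   0   0   0   0   0   0   0   0   0 108 110 556 547 526 348   0   0
0.24   0   0   0   0   0   0   0   0   0   0   0   0 109 127 111 111   0   0   0   0
0.30   0   0   0   0   0   0   0   0   0   0   0   0 108 110 108 110   0   0   0   0
0.36   0   0   0   0   0   0   0   0 134 133 134 133 192 196 103 104   0   0   0   0
0.42   0   0   0   0   0   0 160 160 135 135 134 134   0 136 140 136   0   0   0   0
0.48   0   0   0   0   0   0 156 161 134 134 135 137   0 137   0 140   0   0   0   0
0.54   0   0   0   0   0   0 124 159 134 135 134 135   0 137 137 135   0   0   0   0
0.60   0   0   0   0   0   0 119 117   0   0   0   0   0   0   0   0   0   0   0   0
0.66   0   0   0   0   0   0   0   0   0   0   0   0   0   0   0   0   0   0   0   0
0.72   0   0   0   0   0   0   0   0   0   0   0   0   0   0   0   0   0   0   0   0
0.78   0   0   0   0   0   0   0   0   0   0   0   0   0   0   0   0   0   0   0   0
shift [-0.4003 -0.303   0.0135] turn [ 0.     0.    -0.485]
```

Call:
step_arm --steps '[{"jaw":0.7,"tx":-0.02,"ty":-0.02,"tz":-0.05,"az":-0.05},{"jaw":0.7,"tx":-0.06,"ty":-0.045,"tz":-0.08,"az":-0.1},{"jaw":0.7,"tx":-0.1,"ty":-0.075,"tz":-0.08,"az":-0.15},{"jaw":0.7,"tx":-0.14,"ty":-0.105,"tz":-0.08,"az":-0.2},{"jaw":0.7,"tx":-0.18,"ty":-0.135,"tz":-0.08,"az":-0.25},{"jaw":0.7,"tx":-0.22,"ty":-0.165,"tz":-0.08,"az":-0.3},{"jaw":0.7,"tx":-0.26,"ty":-0.195,"tz":-0.08,"az":-0.35},{"jaw":0.7,"tx":-0.3,"ty":-0.225,"tz":-0.08,"az":-0.4}]'

```text
invalid input
```

```bash
python3 - <<'E'
from h import *
rel(loc(-32,0,210),np.pi+YAW)
E
```

```text
shift [-0.4003 -0.303   0.0035] turn [ 0.     0.    -0.485]
```

Call:
step_arm --steps '[{"jaw":0.7,"tx":-0.02,"ty":-0.02,"tz":-0.05,"ax":0,"ay":0,"az":-0.05},{"jaw":0.7,"tx":-0.06,"ty":-0.045,"tz":-0.08,"ax":0,"ay":0,"az":-0.1},{"jaw":0.7,"tx":-0.1,"ty":-0.075,"tz":-0.08,"ax":0,"ay":0,"az":-0.15},{"jaw":0.7,"tx":-0.14,"ty":-0.105,"tz":-0.08,"ax":0,"ay":0,"az":-0.2},{"jaw":0.7,"tx":-0.18,"ty":-0.135,"tz":-0.08,"ax":0,"ay":0,"az":-0.25},{"jaw":0.7,"tx":-0.22,"ty":-0.165,"tz":-0.08,"ax":0,"ay":0,"az":-0.3},{"jaw":0.7,"tx":-0.26,"ty":-0.195,"tz":-0.08,"ax":0,"ay":0,"az":-0.35},{"jaw":0.7,"tx":-0.3,"ty":-0.225,"tz":-0.08,"ax":0,"ay":0,"az":-0.4}]'

```text
time: 2.05
tool_pos: [0.3832, 0.2184, 0.2938]
ee_rot: [3.141, 0.001, -3.066]
wrist_force: [0.0, 0.6, 0.1]
width: 0.0657
```

```bash
python3 - <<'E'
from h import *
rel(loc(-32,0,210),np.pi+YAW)
E
```

```text
shift [-0.0663 -0.1183  0.0839] turn [ 0.     0.001 -0.082]
```

Call:
step_arm --steps '[{"jaw":0.7,"tx":-0.02,"ty":-0.035,"tz":0.0,"ax":0,"ay":0,"az":-0.04},{"jaw":0.7,"tx":-0.04,"ty":-0.075,"tz":0.02,"ax":0,"ay":0,"az":-0.08},{"jaw":0.7,"tx":-0.066,"ty":-0.118,"tz":0.05,"ax":0,"ay":0,"az":-0.082},{"jaw":0.7,"tx":-0.066,"ty":-0.118,"tz":0.084,"ax":0,"ay":0,"az":-0.082},{"jaw":0.7,"tx":-0.066,"ty":-0.118,"tz":0.084,"ax":0,"ay":0,"az":-0.082},{"jaw":0.7,"tx":-0.066,"ty":-0.118,"tz":0.084,"ax":0,"ay":0,"az":-0.082}]'

```text
time: 2.65
tool_pos: [0.4576, 0.1059, 0.2099]
ee_rot: [3.141, -0.0, -2.984]
wrist_force: [0.2, 0.7, 0.5]
width: 0.0659
```

```bash
python3 - <<'E'
from h import *
m,p,d=snap('wrist','w1.png'); print(m)
cv2.imwrite('pics/d.png',(d*800).clip(0,255).astype('u1'))
for q in('paddle_grip','lid'):
    for s in silhouettes('wrist',q)[:2]:
        P=mask_pts(m,s['pixels'],d,True); Z=P[(P[:,2]>.1)&(P[:,2]<.14)]
        L=R.from_euler('z',-YAW).apply(Z-C)*1000
        print(q,s['confidence'],s['rect'],len(Z),P[:,2].min(),np.percentile(L,[1,50,99],axis=0).round(1).tolist() if len(L) else P.mean(0))
        print(cv2.minAreaRect(Z[:,:2].astype('f4')*1000) if len(L) else '')
rel(loc(-32,0,114),np.pi+YAW)
E
```

```text
{'intrinsics': array([[325.1922621 ,   0.        , 279.44325207],
       [  0.        , 325.1922621 , 204.96025466],
       [  0.        ,   0.        ,   1.        ]]), 'origin': array([0.37667575, 0.09200071, 0.38086102]), 'orientation': array([ 2.85805253e+00, -1.54595628e-03,  1.72939790e+00])}
paddle_grip 0.57 [260.1, 158.2, 305.8, 231.5] 3153 0.1255004247084699 [[-76.7, -15.3, 127.2], [-49.4, 2.1, 129.6], [-19.3, 19.9, 131.1]]
((442.4510498046875, 105.2844009399414), (58.62690353393555, 36.11250686645508), 9.260534286499023)
lid 0.58 [166.8, 147.5, 399.7, 327.6] 25421 0.014190637932535555 [[-86.8, -90.5, 103.0], [-24.1, 2.0, 129.5], [77.1, 95.3, 131.2]]
((486.03839111328125, 112.16735076904297), (167.6364288330078, 197.2046356201172), 9.36367130279541)
shift [ 0.0014 -0.0013  0.0988] turn [0.    0.006 0.001]
```

View pics/w1.png

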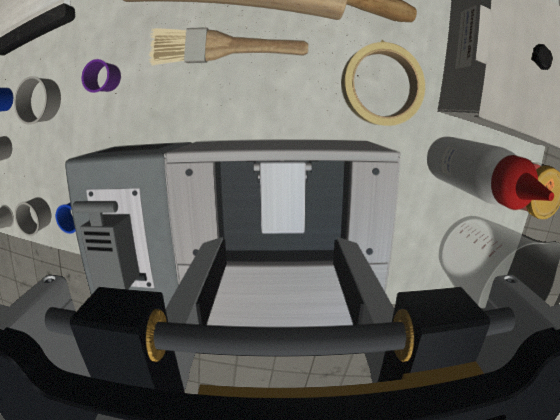

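The view shows the paddle at (282,198), centred between the open fingers with its grip about 2 mm to +y. I'll descend and pinch.

Call:
step_arm --steps '[{"jaw":0.7,"tx":0.002,"ty":0.001,"tz":0.04,"ax":0,"ay":0,"az":0},{"jaw":0.7,"tx":0.002,"ty":0.001,"tz":0.075,"ax":0,"ay":0,"az":0},{"jaw":0.7,"tx":0.002,"ty":0.001,"tz":0.096,"ax":0,"ay":0,"az":0},{"jaw":0.7,"tx":0.002,"ty":0.001,"tz":0.096,"ax":0,"ay":0,"az":0},{"jaw":0.3,"tx":0.002,"ty":0.001,"tz":0.096,"ax":0,"ay":0,"az":0},{"jaw":0.3,"tx":0.002,"ty":0.001,"tz":0.096,"ax":0,"ay":0,"az":0},{"jaw":0.3,"tx":0.002,"ty":0.001,"tz":0.096,"ax":0,"ay":0,"az":0},{"jaw":0.3,"tx":0.002,"ty":0.001,"tz":0.096,"ax":0,"ay":0,"az":0}]'

```text
time: 3.6
tool_pos: [0.4584, 0.1078, 0.1183]
ee_rot: [3.141, 0.009, -2.982]
wrist_force: [0.4, 1.2, -0.2]
width: 0.0371
```

Call:
step_arm --steps '[{"jaw":0.2,"tx":0.001,"ty":0,"tz":-0.006,"ax":0,"ay":0,"az":0},{"jaw":0.2,"tx":0.002,"ty":0,"tz":-0.012,"ax":0,"ay":0,"az":0},{"jaw":0.2,"tx":0.004,"ty":0,"tz":-0.019,"ax":0,"ay":0,"az":0},{"jaw":0.2,"tx":0.004,"ty":0,"tz":-0.026,"ax":0,"ay":0,"az":0},{"jaw":0.2,"tx":0.002,"ty":0,"tz":-0.033,"ax":0,"ay":0,"az":0},{"jaw":0.2,"tx":0.0,"ty":0,"tz":-0.04,"ax":0,"ay":0,"az":0}]'

```text
time: 4.2
tool_pos: [0.4566, 0.1081, 0.1589]
ee_rot: [3.14, 0.006, -2.982]
wrist_force: [-3.3, 2.6, -1.1]
width: 0.0357
```

```bash
python3 - <<'E'
from h import *
print(get_obs())
m,p,d=snap('wrist','w2.png'); m,p,d=snap('side','s2.png')
a=cv2.imread('pics/w2.png');b=cv2.imread('pics/s2.png')[100:300,150:420]
cv2.imwrite('pics/v2.png',np.hstack([cv2.resize(a[100:420,60:500],(440,320)),cv2.resize(b,(360,320))]))
E
```

```text
{'time': 4.2, 'joint_positions': array([ 0.11025861, -0.0811001 ,  1.64760902,  0.00180708,  1.56954211,
       -1.62018518]), 'qvel': array([ 0.0018422 ,  0.01270299, -0.14398939, -0.00275601,  0.15130012,
        0.0027697 ]), 'joint_torque': array([-1.75242640e+00, -2.67451966e+01, -3.13916302e+01, -1.13276392e+00,
       -1.33315220e+00, -1.81601528e-02]), 'tool_pos': array([0.45662752, 0.10812088, 0.1589388 ]), 'ee_rot': array([ 3.14006136,  0.00562407, -2.98194676]), 'wrist_force': array([-3.29881975,  2.58128916, -1.10688848]), 'wrist_torque': array([0.59065733, 0.80015201, 0.03787661]), 'width': 0.035710241727678865}
```

View pics/v2.png

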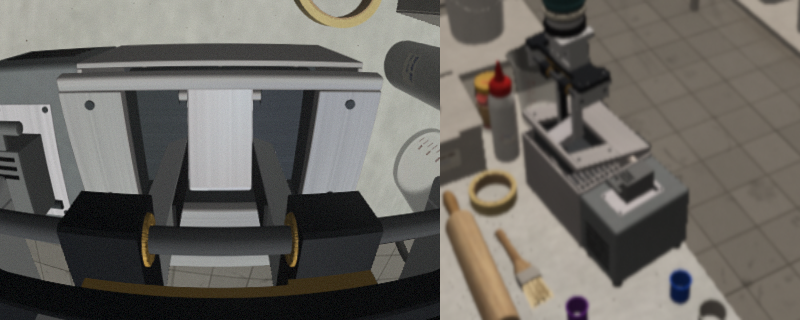

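The lid has come off the latch and is following the paddle. I'll carry it past 0.6 rad.

Call:
step_arm --steps '[{"jaw":0.2,"tx":-0.005,"ty":0,"tz":-0.012,"ax":0,"ay":0,"az":0},{"jaw":0.2,"tx":-0.01,"ty":0,"tz":-0.023,"ax":0,"ay":0,"az":0},{"jaw":0.2,"tx":-0.016,"ty":0,"tz":-0.033,"ax":0,"ay":0,"az":0},{"jaw":0.2,"tx":-0.023,"ty":0,"tz":-0.043,"ax":0,"ay":0,"az":0},{"jaw":0.2,"tx":-0.031,"ty":0,"tz":-0.052,"ax":0,"ay":0,"az":0},{"jaw":0.2,"tx":-0.039,"ty":0,"tz":-0.059,"ax":0,"ay":0,"az":0},{"jaw":0.2,"tx":-0.043,"ty":0,"tz":-0.062,"ax":0,"ay":0,"az":0}]'

```text
time: 5.0
tool_pos: [0.4984, 0.115, 0.2226]
ee_rot: [3.14, 0.004, -2.982]
wrist_force: [-3.9, 1.7, 0.9]
width: 0.0354
```

Call:
step_arm --steps '[{"jaw":0.65,"tx":-0.002,"ty":0,"tz":-0.003,"ax":0,"ay":0,"az":0},{"jaw":0.65,"tx":0.0,"ty":0,"tz":-0.01,"ax":0,"ay":0,"az":0},{"jaw":0.65,"tx":0.0,"ty":0,"tz":-0.04,"ax":0,"ay":0,"az":0},{"jaw":0.65,"tx":0.01,"ty":0,"tz":-0.09,"ax":0,"ay":0,"az":0},{"jaw":0.65,"tx":0.05,"ty":0,"tz":-0.11,"ax":0,"ay":0,"az":0},{"jaw":0.65,"tx":0.09,"ty":0,"tz":-0.11,"ax":0,"ay":0,"az":0}]'

```text
time: 5.6
tool_pos: [0.4099, 0.0997, 0.3372]
ee_rot: [3.142, 0.013, -2.983]
wrist_force: [0.1, -0.7, 0.8]
width: 0.0611
```

```bash
python3 - <<'E'
from h import *
o=get_obs();print(o['tool_pos'],o['wrist_force'])
m,p,d=snap('side','s3.png'); m,w,_=snap('wrist','w3.png')
a=cv2.imread('pics/w3.png');b=cv2.imread('pics/s3.png')[60:380,150:450]
cv2.imwrite('pics/v3.png',np.hstack([cv2.resize(a,(427,320)),b]))
rel([.463,-.323,.20],-2.98)
rel([.463,-.323,.20],-2.98+.75)
E
```

```text
[0.40990948 0.0997384  0.33717412] [ 0.06679028 -0.65397065  0.77210674]
shift [ 0.0128 -0.4262  0.1353] turn [ 0.     0.011 -0.002]
shift [ 0.0128 -0.4262  0.1353] turn [-0.004  0.01  -0.752]
```

View pics/v3.png

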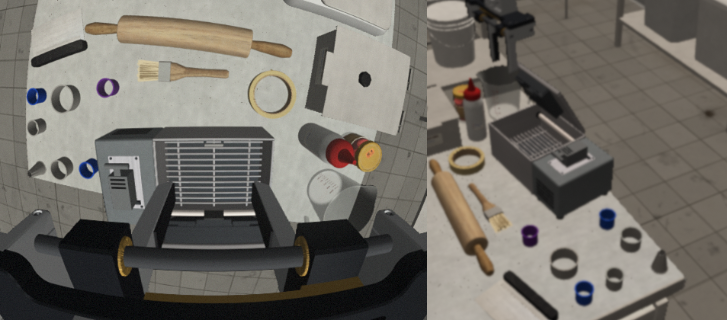

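The lid is swinging open and the rack is visible. The small cutter is the lower steel ring, at (615,279) in the side crop. I'll move above it.

Call:
step_arm --steps '[{"jaw":0.65,"tx":0.0,"ty":-0.05,"tz":0.0,"ax":0,"ay":0,"az":0},{"jaw":0.65,"tx":0.0,"ty":-0.1,"tz":0.0,"ax":0,"ay":0,"az":0},{"jaw":0.65,"tx":0.0,"ty":-0.15,"tz":0.0,"ax":0,"ay":0,"az":0},{"jaw":0.65,"tx":0.0,"ty":-0.2,"tz":0.02,"ax":0,"ay":0,"az":0},{"jaw":0.65,"tx":0.005,"ty":-0.25,"tz":0.04,"ax":0,"ay":0,"az":0},{"jaw":0.65,"tx":0.01,"ty":-0.3,"tz":0.06,"ax":0,"ay":0,"az":0},{"jaw":0.65,"tx":0.013,"ty":-0.35,"tz":0.09,"ax":0,"ay":0,"az":0},{"jaw":0.65,"tx":0.013,"ty":-0.4,"tz":0.12,"ax":0,"ay":0.01,"az":0}]'

```text
time: 6.5
tool_pos: [0.4548, -0.2756, 0.2297]
ee_rot: [-3.14, 0.002, -2.984]
wrist_force: [-0.4, 0.5, 1.1]
width: 0.061
```

```bash
python3 - <<'E'
from h import *
import time
m,p,d=snap('wrist','w4.png')
for s in silhouettes('wrist','small_cutter')[:4]:
    P=mask_pts(m,s['pixels'],d,True); Z=P[(P[:,2]>.026)&(P[:,2]<.045)]
    if len(Z)>5: print(s['confidence'],np.round(s['rect']),p[s['pixels']].mean(0).round(),len(Z),cv2.minEnclosingCircle(Z[:,:2].astype('f4')*1000),Z[:,2].max())
rel([.463,-.323,.013],np.pi+YAW)
E
```

```text
0.78 [225. 166. 258. 200.] [111. 110. 104.] 255 ((460.286865234375, -323.0362243652344), 20.02195167541504) 0.03668195430518478
0.69 [232. 105. 266. 139.] [ 88.  99. 133.] 278 ((385.8707275390625, -324.4566650390625), 20.12923812866211) 0.03616740980830474
0.68 [394. 106. 430. 143.] [89. 74. 97.] 324 ((354.30108642578125, -129.49815368652344), 20.739503860473633) 0.03655653041477297
0.46 [348. 238. 373. 268.] [ 85.  94. 117.] 98 ((531.200927734375, -157.9840087890625), 17.251293182373047) 0.03699644843602279
shift [-0.0041 -0.0487  0.2104] turn [ 0.005 -0.007 -0.005]
```

View pics/w4.png

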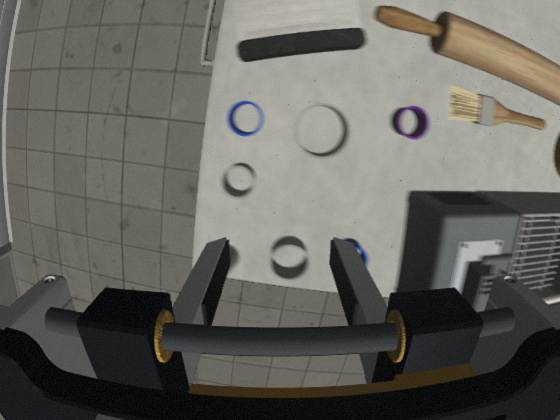

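The picture shows the steel small cutter at (240,180), measured as a ring 40 mm across centred at (0.4605, -0.323). I'll descend and grasp it.

Call:
step_arm --steps '[{"jaw":0.65,"tx":0.002,"ty":-0.0475,"tz":0.02,"ax":0,"ay":0,"az":0},{"jaw":0.65,"tx":0.002,"ty":-0.0475,"tz":0.06,"ax":0,"ay":0,"az":0},{"jaw":0.65,"tx":0.002,"ty":-0.0475,"tz":0.1,"ax":0,"ay":0,"az":0},{"jaw":0.65,"tx":0.002,"ty":-0.0475,"tz":0.14,"ax":0,"ay":0,"az":0},{"jaw":0.65,"tx":0.002,"ty":-0.0475,"tz":0.17,"ax":0,"ay":0,"az":0},{"jaw":0.65,"tx":0.002,"ty":-0.0475,"tz":0.17,"ax":0,"ay":0,"az":0}]'

```text
time: 7.2
tool_pos: [0.4545, -0.3203, 0.0486]
ee_rot: [3.129, -0.014, -2.988]
wrist_force: [-0.8, 0.1, 0.1]
width: 0.0611
```

```bash
python3 - <<'E'
from h import *
rel([.4605,-.323,.014],np.pi+YAW)
E
```

```text
shift [-0.006  -0.004   0.0345] turn [ 0.013 -0.014 -0.004]
```

Call:
step_arm --steps '[{"jaw":0.65,"tx":-0.006,"ty":-0.0035,"tz":0.0,"ax":0.012,"ay":-0.012,"az":0},{"jaw":0.65,"tx":-0.006,"ty":-0.0035,"tz":0.015,"ax":0.012,"ay":-0.012,"az":0},{"jaw":0.65,"tx":-0.006,"ty":-0.0035,"tz":0.033,"ax":0.012,"ay":-0.012,"az":0},{"jaw":0.65,"tx":-0.006,"ty":-0.0035,"tz":0.033,"ax":0.012,"ay":-0.012,"az":0}]'

```text
time: 7.6
tool_pos: [0.4598, -0.3217, 0.0142]
ee_rot: [3.139, -0.004, -2.988]
wrist_force: [0.2, -0.5, 0.2]
width: 0.0609
```

Call:
step_arm --steps '[{"jaw":0.25,"tx":0,"ty":0,"tz":0.0,"ax":0,"ay":0,"az":0},{"jaw":0.25,"tx":0,"ty":0,"tz":0.0,"ax":0,"ay":0,"az":0},{"jaw":0.25,"tx":0,"ty":0,"tz":0.0,"ax":0,"ay":0,"az":0},{"jaw":0.25,"tx":0,"ty":0,"tz":-0.01,"ax":0,"ay":0,"az":0},{"jaw":0.25,"tx":0,"ty":0,"tz":-0.05,"ax":0,"ay":0,"az":0},{"jaw":0.25,"tx":0,"ty":0,"tz":-0.09,"ax":0,"ay":0,"az":0},{"jaw":0.25,"tx":0,"ty":0,"tz":-0.14,"ax":0,"ay":0,"az":0},{"jaw":0.25,"tx":0,"ty":0,"tz":-0.19,"ax":0,"ay":0,"az":0}]'

```text
time: 8.4
tool_pos: [0.4603, -0.3219, 0.207]
ee_rot: [3.14, -0.003, -2.988]
wrist_force: [1.3, -0.3, -1.1]
width: 0.0384
```

```bash
python3 - <<'E'
from h import *
m,p,d=snap('wrist','w5.png')
for s in silhouettes('wrist','small_cutter')[:4]:
    P=mask_pts(m,s['pixels'],d,True)
    print(s['confidence'],np.round(s['rect']),p[s['pixels']].mean(0).round(),np.percentile(P,[2,50,98],axis=0).round(3).tolist())
C[:]=[.4897,.1125,0]
rel(loc(0,0,200),np.pi+YAW)
E
```

```text
0.77 [373. 248. 408. 285.] [49. 60. 88.] [[0.52, -0.185, -0.001], [0.539, -0.165, 0.021], [0.559, -0.147, 0.036]]
0.73 [244. 222. 314. 304.] [82. 82. 77.] [[0.441, -0.34, 0.193], [0.468, -0.323, 0.215], [0.478, -0.305, 0.227]]
0.67 [271. 103. 310. 144.] [ 58.  80. 141.] [[0.367, -0.343, 0.005], [0.386, -0.32, 0.034], [0.404, -0.306, 0.036]]
shift [-0.0925  0.4284  0.0111] turn [-0.012  0.009 -0.004]
```

Call:
step_arm --steps '[{"jaw":0.25,"tx":-0.005,"ty":0.04,"tz":-0.02,"ax":0,"ay":0,"az":0},{"jaw":0.25,"tx":-0.015,"ty":0.09,"tz":-0.03,"ax":0,"ay":0,"az":0},{"jaw":0.25,"tx":-0.025,"ty":0.14,"tz":-0.03,"ax":0,"ay":0,"az":0},{"jaw":0.25,"tx":-0.035,"ty":0.185,"tz":-0.03,"ax":0,"ay":0,"az":0},{"jaw":0.25,"tx":-0.045,"ty":0.23,"tz":-0.03,"ax":0,"ay":0,"az":0},{"jaw":0.25,"tx":-0.055,"ty":0.275,"tz":-0.03,"ax":0,"ay":0,"az":0},{"jaw":0.25,"tx":-0.065,"ty":0.32,"tz":-0.03,"ax":0,"ay":0,"az":0},{"jaw":0.25,"tx":-0.075,"ty":0.365,"tz":-0.03,"ax":0,"ay":0,"az":0}]'

```text
time: 9.3
tool_pos: [0.4813, 0.0495, 0.2421]
ee_rot: [-3.129, 0.01, -2.988]
wrist_force: [0.1, -0.3, -0.9]
width: 0.0385
```

```bash
sed -i 's/C=np.array.*;Y/C=np.array([.4897,.1125,0.]);Y/' h.py; python3 - <<'E'
from h import *
rel(loc(-5,0,230),np.pi+YAW)
E
```

```text
shift [-0.0129  0.0611  0.0115] turn [-0.012  0.01  -0.004]
```

Call:
step_arm --steps '[{"jaw":0.25,"tx":-0.008,"ty":0.035,"tz":0.01,"ax":-0.006,"ay":0.005,"az":0},{"jaw":0.25,"tx":-0.013,"ty":0.061,"tz":0.02,"ax":-0.01,"ay":0.01,"az":0},{"jaw":0.25,"tx":-0.013,"ty":0.061,"tz":0.06,"ax":-0.01,"ay":0.01,"az":0},{"jaw":0.25,"tx":-0.013,"ty":0.061,"tz":0.1,"ax":-0.01,"ay":0.01,"az":0},{"jaw":0.25,"tx":-0.013,"ty":0.061,"tz":0.14,"ax":-0.01,"ay":0.01,"az":0},{"jaw":0.25,"tx":-0.013,"ty":0.061,"tz":0.165,"ax":-0.01,"ay":0.01,"az":0},{"jaw":0.25,"tx":-0.013,"ty":0.061,"tz":0.165,"ax":-0.01,"ay":0.01,"az":0}]'

```text
time: 10.0
tool_pos: [0.483, 0.1096, 0.0721]
ee_rot: [-3.14, -0.01, -2.988]
wrist_force: [-0.5, -0.0, -1.0]
width: 0.0388
```

```bash
python3 - <<'E'
from h import *
rel(loc(-5,0,57),np.pi+YAW); print(get_obs()['wrist_force'])
E
```

```text
shift [-0.0022  0.0018  0.0151] turn [-0.002 -0.01  -0.004]
[-0.48876208 -0.00682411 -0.95052331]
```

Call:
step_arm --steps '[{"jaw":0.25,"tx":0,"ty":0,"tz":0.005,"ax":0,"ay":-0.008,"az":0},{"jaw":0.25,"tx":0,"ty":0,"tz":0.01,"ax":0,"ay":-0.008,"az":0},{"jaw":0.25,"tx":0,"ty":0,"tz":0.014,"ax":0,"ay":-0.008,"az":0},{"jaw":0.25,"tx":0,"ty":0,"tz":0.014,"ax":0,"ay":-0.008,"az":0},{"jaw":0.25,"tx":0,"ty":0,"tz":0.014,"ax":0,"ay":-0.008,"az":0}]'

```text
time: 10.5
tool_pos: [0.4834, 0.1096, 0.0589]
ee_rot: [-3.14, -0.0, -2.988]
wrist_force: [0.3, 0.2, 0.4]
width: 0.0386
```

Call:
step_arm --steps '[{"jaw":0.25,"tx":0,"ty":0,"tz":0.001,"ax":0,"ay":0,"az":0},{"jaw":0.25,"tx":0,"ty":0,"tz":0.002,"ax":0,"ay":0,"az":0},{"jaw":0.25,"tx":0,"ty":0,"tz":0.003,"ax":0,"ay":0,"az":0},{"jaw":0.25,"tx":0,"ty":0,"tz":0.003,"ax":0,"ay":0,"az":0}]'

```text
time: 10.9
tool_pos: [0.4842, 0.1097, 0.0574]
ee_rot: [-3.14, 0.002, -2.988]
wrist_force: [-1.0, 0.4, 5.8]
width: 0.0389
```

Contact force is 5.8 N, so the cutter is on the rack. I'll open gently and retreat.

Call:
step_arm --steps '[{"jaw":0.45,"tx":0,"ty":0,"tz":0.0,"ax":0,"ay":0,"az":0},{"jaw":0.55,"tx":0,"ty":0,"tz":0.0,"ax":0,"ay":0,"az":0},{"jaw":0.6,"tx":0,"ty":0,"tz":0.0,"ax":0,"ay":0,"az":0},{"jaw":0.6,"tx":0,"ty":0,"tz":-0.02,"ax":0,"ay":0,"az":0},{"jaw":0.6,"tx":0,"ty":0,"tz":-0.06,"ax":0,"ay":0,"az":0},{"jaw":0.5,"tx":0,"ty":0,"tz":-0.11,"ax":0,"ay":0,"az":0},{"jaw":0.3,"tx":0.02,"ty":0,"tz":-0.16,"ax":0,"ay":0,"az":0},{"jaw":0.0,"tx":0.04,"ty":0,"tz":-0.21,"ax":0,"ay":0,"az":0}]'

```text
time: 11.7
tool_pos: [0.4464, 0.1042, 0.2615]
ee_rot: [-3.14, 0.001, -2.988]
wrist_force: [0.7, -0.4, 0.4]
width: 0.036
```

```bash
python3 - <<'E'
from h import *
m,p,d=snap('wrist','w6.png')
for s in silhouettes('wrist','small_cutter')[:4]:
    P=mask_pts(m,s['pixels'],d,True)
    print(s['confidence'],np.round(s['rect']),p[s['pixels']].mean(0).round(),np.percentile(P,[2,50,98],axis=0).round(3).tolist())
m,p,d=snap('side','s6.png')
for s in silhouettes('side','lid')[:1]:
    P=mask_pts(m,s['pixels'],d);L=R.from_euler('z',-YAW).apply(P-C)*1000;L=L[(L[:,2]>100)&(L[:,2]<320)&(L[:,0]<200)]
    print('lid',np.percentile(L,[1,50,99],axis=0).round().tolist())
m,p,d=snap('top','t6.png')
for s in silhouettes('top','lid')[:1]:
    P=mask_pts(m,s['pixels'],d);L=R.from_euler('z',-YAW).apply(P-C)*1000;L=L[(L[:,2]>100)&(L[:,2]<320)&(L[:,0]<200)]
    print('lid',np.percentile(L,[1,50,99],axis=0).round().tolist())
rel(loc(20,85,370),np.pi+YAW);rel(loc(165,78,370),np.pi+YAW);rel(loc(165,78,270),np.pi+YAW)
a=cv2.imread('pics/w6.png');b=cv2.imread('pics/s6.png')[60:380,150:450]
cv2.imwrite('pics/v6.png',np.hstack([cv2.resize(a,(427,320)),b]))
E
```

```text
0.95 [  6.  96.  36. 121.] [ 38.  56. 104.] [[0.369, -0.343, -0.0], [0.387, -0.318, 0.02], [0.405, -0.305, 0.035]]
0.93 [ 79. 199.  98. 227.] [34. 51. 96.] [[0.52, -0.184, 0.002], [0.544, -0.176, 0.026], [0.557, -0.148, 0.036]]
0.81 [262. 195. 296. 232.] [95. 94. 90.] [[0.464, 0.09, 0.043], [0.491, 0.109, 0.067], [0.501, 0.127, 0.078]]
0.68 [105.  73. 137. 105.] [81. 57. 95.] [[0.337, -0.147, 0.001], [0.354, -0.138, 0.022], [0.372, -0.11, 0.036]]
lid [[72.0, -95.0, 131.0], [91.0, -28.0, 231.0], [126.0, 91.0, 294.0]]
shift [-0.0634  0.0864 -0.112 ] turn [-0.002 -0.001 -0.004]
shift [-0.2084  0.08   -0.1122] turn [-0.002 -0.001 -0.004]
shift [-0.2085  0.0802 -0.0122] turn [-0.002 -0.001 -0.004]
```

View pics/v6.png

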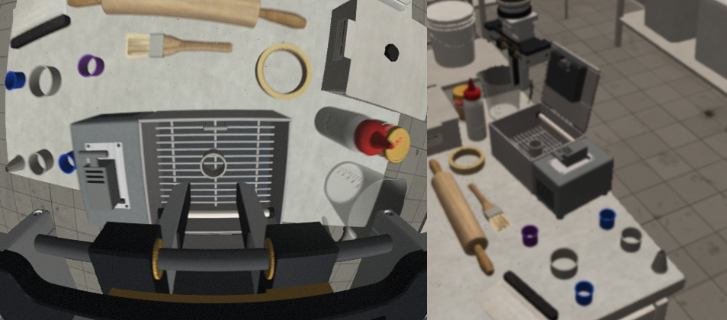

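The picture shows the cutter upright in the middle of the rack and the lid fully open, its top edge at 294 mm. I'll go over the lid to get behind it.

Call:
step_arm --steps '[{"jaw":0.0,"tx":0.0,"ty":0.03,"tz":-0.04,"ax":0,"ay":0,"az":0},{"jaw":0.0,"tx":0.0,"ty":0.06,"tz":-0.08,"ax":0,"ay":0,"az":0},{"jaw":0.0,"tx":-0.02,"ty":0.08,"tz":-0.11,"ax":0,"ay":0,"az":0},{"jaw":0.0,"tx":-0.06,"ty":0.08,"tz":-0.112,"ax":0,"ay":0,"az":0},{"jaw":0.0,"tx":-0.11,"ty":0.08,"tz":-0.112,"ax":0,"ay":0,"az":0},{"jaw":0.0,"tx":-0.16,"ty":0.08,"tz":-0.112,"ax":0,"ay":0,"az":0},{"jaw":0.0,"tx":-0.208,"ty":0.08,"tz":-0.112,"ax":0,"ay":0,"az":0},{"jaw":0.0,"tx":-0.208,"ty":0.08,"tz":-0.112,"ax":0,"ay":0,"az":0}]'

```text
time: 12.8
tool_pos: [0.6465, 0.2158, 0.3546]
ee_rot: [-3.138, -0.02, -2.99]
wrist_force: [0.4, -0.1, -2.8]
width: 0.0006
```

```bash
python3 - <<'E'
from h import *
o=get_obs();print(o['joint_positions'].round(2),(R.from_euler('z',-YAW).apply(o['tool_pos']-C)*1000).round(1))
rel(loc(165,75,270),np.pi+YAW)
E
```

```text
[ 0.24  0.45  0.64 -0.    2.07 -1.48] [171.1  77.3 354.6]
shift [ 0.0044 -0.0021  0.0847] turn [-0.004 -0.02  -0.006]
```

Call:
step_arm --steps '[{"jaw":0.0,"tx":0.004,"ty":-0.002,"tz":0.03,"ax":0,"ay":-0.02,"az":0},{"jaw":0.0,"tx":0.004,"ty":-0.002,"tz":0.06,"ax":0,"ay":-0.02,"az":0},{"jaw":0.0,"tx":0.004,"ty":-0.002,"tz":0.083,"ax":0,"ay":-0.02,"az":0},{"jaw":0.0,"tx":0.004,"ty":-0.002,"tz":0.083,"ax":0,"ay":-0.02,"az":0},{"jaw":0.0,"tx":0.015,"ty":-0.002,"tz":0.081,"ax":0,"ay":-0.02,"az":0},{"jaw":0.0,"tx":0.03,"ty":-0.002,"tz":0.079,"ax":0,"ay":-0.02,"az":0},{"jaw":0.0,"tx":0.045,"ty":-0.002,"tz":0.078,"ax":0,"ay":-0.02,"az":0}]'

```text
time: 13.5
tool_pos: [0.6017, 0.2064, 0.2791]
ee_rot: [-3.138, 0.005, -2.99]
wrist_force: [5.3, 0.2, 3.0]
width: 0.0009
```

```bash
python3 - <<'E'
from h import *
o=get_obs();print((R.from_euler('z',-YAW).apply(o['tool_pos']-C)*1000).round(1),o['ee_rot'],o['wrist_force'])
E
```

```text
[125.4  75.2 279.1] [-3.13767195  0.00479588 -2.98973198] [5.30970022 0.2195029  3.02163003]
```

Call:
step_arm --steps '[{"jaw":0.0,"tx":0.014,"ty":0,"tz":0.001,"ax":0,"ay":0,"az":0},{"jaw":0.0,"tx":0.027,"ty":0,"tz":0.001,"ax":0,"ay":0,"az":0},{"jaw":0.0,"tx":0.047,"ty":0,"tz":0.002,"ax":0,"ay":0,"az":0},{"jaw":0.0,"tx":0.066,"ty":0,"tz":0.005,"ax":0,"ay":0,"az":0},{"jaw":0.0,"tx":0.087,"ty":0,"tz":0.012,"ax":0,"ay":0,"az":0},{"jaw":0.0,"tx":0.106,"ty":0,"tz":0.021,"ax":0,"ay":0,"az":0},{"jaw":0.0,"tx":0.124,"ty":0,"tz":0.034,"ax":0,"ay":0,"az":0},{"jaw":0.0,"tx":0.124,"ty":0,"tz":0.034,"ax":0,"ay":0,"az":0}]'

```text
time: 14.3
tool_pos: [0.4772, 0.1873, 0.2447]
ee_rot: [-3.138, 0.004, -2.989]
wrist_force: [-0.5, -0.2, -0.3]
width: 0.0003
```

```bash
python3 - <<'E'
from h import *
o=get_obs();print((R.from_euler('z',-YAW).apply(o['tool_pos']-C)*1000).round(1),o['ee_rot'],o['wrist_force'])
E
```

```text
[ -0.6  75.8 244.7] [-3.13768543  0.00383444 -2.98938003] [-0.54468266 -0.17757432 -0.34659059]
```

Call:
step_arm --steps '[{"jaw":0.0,"tx":0.0145,"ty":0,"tz":0.015,"ax":0,"ay":0,"az":0},{"jaw":0.0,"tx":0.03,"ty":0,"tz":0.032,"ax":0,"ay":0,"az":0},{"jaw":0.0,"tx":0.044,"ty":0,"tz":0.051,"ax":0,"ay":0,"az":0},{"jaw":0.0,"tx":0.052,"ty":0,"tz":0.068,"ax":0,"ay":0,"az":0},{"jaw":0.0,"tx":0.056,"ty":0,"tz":0.08,"ax":0,"ay":0,"az":0},{"jaw":0.0,"tx":0.058,"ty":0,"tz":0.085,"ax":0,"ay":0,"az":0}]'

```text
time: 14.9
tool_pos: [0.42, 0.1782, 0.1589]
ee_rot: [-3.138, 0.003, -2.989]
wrist_force: [0.2, 0.3, 0.8]
width: 0.0007
```

```bash
python3 - <<'E'
from h import *
o=get_obs();print((R.from_euler('z',-YAW).apply(o['tool_pos']-C)*1000).round(1),o['ee_rot'],o['wrist_force'])
m,p,d=snap('side','s7.png')
for s in silhouettes('side','lid')[:1]:
    P=mask_pts(m,s['pixels'],d);L=R.from_euler('z',-YAW).apply(P-C)*1000;L=L[(L[:,2]>100)&(L[:,2]<320)&(L[:,0]<200)]
    print('lid',np.percentile(L,[1,50,99],axis=0).round().tolist())
E
```

```text
[-58.5  75.9 158.9] [-3.13770674e+00  2.62341912e-03 -2.98926989e+00] [0.21621192 0.28232135 0.81558076]
lid [[-85.0, -96.0, 110.0], [-3.0, -8.0, 138.0], [80.0, 89.0, 154.0]]
```

The lid is resting on the latch at about 0.12 rad. I'll press it down.

Call:
step_arm --steps '[{"jaw":0.0,"tx":0.002,"ty":0,"tz":0.006,"ax":0,"ay":0,"az":0},{"jaw":0.0,"tx":0.004,"ty":0,"tz":0.012,"ax":0,"ay":0,"az":0},{"jaw":0.0,"tx":0.004,"ty":0,"tz":0.017,"ax":0,"ay":0,"az":0},{"jaw":0.0,"tx":0.004,"ty":0,"tz":0.021,"ax":0,"ay":0,"az":0},{"jaw":0.0,"tx":0.004,"ty":0,"tz":0.023,"ax":0,"ay":0,"az":0},{"jaw":0.0,"tx":0.004,"ty":0,"tz":0.023,"ax":0,"ay":0,"az":0}]'

```text
time: 15.6
tool_pos: [0.4171, 0.1777, 0.1378]
ee_rot: [-3.138, 0.005, -2.989]
wrist_force: [-0.7, 1.0, 7.4]
width: 0.0001
```

Call:
step_arm --steps '[{"jaw":0.0,"tx":0,"ty":0,"tz":0.002,"ax":0,"ay":0,"az":0},{"jaw":0.0,"tx":0,"ty":0,"tz":0.003,"ax":0,"ay":0,"az":0},{"jaw":0.0,"tx":0,"ty":0,"tz":0.003,"ax":0,"ay":0,"az":0}]'

```text
time: 15.9
tool_pos: [0.4171, 0.1778, 0.1375]
ee_rot: [-3.138, 0.006, -2.989]
wrist_force: [-5.1, -1.3, 12.9]
width: 0.0003
```

Call:
step_arm --steps '[{"jaw":0.0,"tx":0,"ty":0,"tz":-0.03,"ax":0,"ay":0,"az":0},{"jaw":0.3,"tx":0,"ty":0,"tz":-0.08,"ax":0,"ay":0,"az":0},{"jaw":0.6,"tx":0,"ty":-0.04,"tz":-0.12,"ax":0,"ay":0,"az":0},{"jaw":0.65,"tx":-0.005,"ty":-0.08,"tz":-0.14,"ax":0,"ay":0,"az":0},{"jaw":0.65,"tx":-0.01,"ty":-0.12,"tz":-0.14,"ax":0,"ay":0,"az":0},{"jaw":0.65,"tx":-0.01,"ty":-0.16,"tz":-0.12,"ax":0,"ay":0,"az":0},{"jaw":0.65,"tx":-0.01,"ty":-0.2,"tz":-0.1,"ax":0,"ay":0,"az":0},{"jaw":0.65,"tx":-0.01,"ty":-0.22,"tz":-0.1,"ax":0,"ay":0,"az":0}]'

```text
time: 16.7
tool_pos: [0.458, -0.0403, 0.2342]
ee_rot: [-3.14, -0.001, -2.992]
wrist_force: [0.7, 0.1, -0.5]
width: 0.0532
```

```bash
python3 - <<'E'
from h import *
def L_(P): return R.from_euler('z',-YAW).apply(P-C)*1000
o=get_obs();print(L_(o['tool_pos']).round(1))
for n in('side','wrist','top'):
    m,p,d=snap(n,n+'8.png')
    for q in('lid','guard','guard_bar'):
      for s in silhouettes(n,q)[:1]:
        L=L_(mask_pts(m,s['pixels'],d,n=='wrist'));L=L[(L[:,2]>100)&(L[:,2]<320)&(L[:,0]<200)]
        if q!='lid':L=L[L[:,2]>145]
        if len(L):
          print(n,q,round(s['confidence'],2),np.percentile(L,[1,50,99],axis=0).round().tolist())
          if q=='lid': F=L[(L[:,0]<-78)&(L[:,2]>122)]; print('front z',np.median(F[:,2]) if len(F) else None)
          elif n=='wrist':
            B=L[L[:,0]<-42]; print('bar',len(B),np.percentile(B,[1,50,99],axis=0).round(1).tolist())
rel(loc(-48,-155,152-11),np.pi+YAW)
cv2.imwrite('pics/v8.png',np.hstack([cv2.resize(cv2.imread('pics/wrist8.png'),(427,320)),cv2.imread('pics/side8.png')[60:380,150:450]]))
E
```

```text
[ -55.3 -145.9  234.2]
side lid 0.91 [[-86.0, -178.0, 101.0], [-19.0, -11.0, 129.0], [81.0, 92.0, 256.0]]
front z 129.451855640327
side guard 0.87 [[-52.0, -175.0, 145.0], [-11.0, -160.0, 156.0], [31.0, -137.0, 159.0]]
side guard_bar 0.81 [[-52.0, -175.0, 145.0], [-10.0, -160.0, 156.0], [31.0, -139.0, 159.0]]
wrist lid 0.69 [[-87.0, -94.0, 102.0], [-31.0, -1.0, 129.0], [73.0, 93.0, 131.0]]
front z 129.4084674977778
wrist guard 0.81 [[-52.0, -173.0, 149.0], [-14.0, -154.0, 156.0], [29.0, -137.0, 157.0]]
bar 609 [[-52.8, -175.4, 151.5], [-48.9, -154.9, 155.5], [-42.4, -134.2, 157.5]]
wrist guard_bar 0.91 [[-52.0, -173.0, 149.0], [-14.0, -154.0, 156.0], [29.0, -137.0, 157.0]]
bar 612 [[-52.8, -175.4, 151.5], [-48.9, -154.9, 155.5], [-42.4, -134.2, 157.5]]
top lid 0.66 [[-86.0, -92.0, 101.0], [0.0, 57.0, 130.0], [81.0, 95.0, 134.0]]
front z 129.43774638251801
shift [-0.0045 -0.0114  0.0977] turn [-0.004  0.007 -0.004]
```

View pics/v8.png

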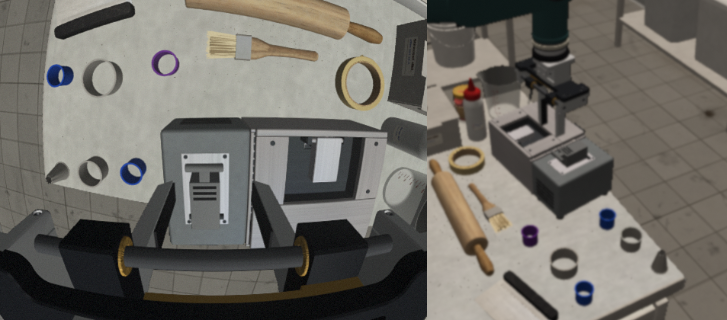

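The front edge of the lid stays at 129.4 mm with nothing touching it, so it is latched. The bar is at local (-48, -155, 152). I'll go down and pinch it.

Call:
step_arm --steps '[{"jaw":0.65,"tx":-0.0045,"ty":-0.0095,"tz":0.02,"ax":0,"ay":0,"az":0},{"jaw":0.65,"tx":-0.0045,"ty":-0.0095,"tz":0.05,"ax":0,"ay":0,"az":0},{"jaw":0.65,"tx":-0.0045,"ty":-0.0095,"tz":0.075,"ax":0,"ay":0,"az":0},{"jaw":0.65,"tx":-0.0045,"ty":-0.0095,"tz":0.094,"ax":0,"ay":0,"az":0},{"jaw":0.65,"tx":-0.0045,"ty":-0.0095,"tz":0.094,"ax":0,"ay":0,"az":0},{"jaw":0.25,"tx":-0.0045,"ty":-0.0095,"tz":0.094,"ax":0,"ay":0,"az":0},{"jaw":0.25,"tx":-0.0045,"ty":-0.0095,"tz":0.094,"ax":0,"ay":0,"az":0},{"jaw":0.25,"tx":-0.0045,"ty":-0.0095,"tz":0.094,"ax":0,"ay":0,"az":0}]'

```text
time: 18.1
tool_pos: [0.4674, -0.0471, 0.1464]
ee_rot: [-3.135, 0.009, -2.988]
wrist_force: [0.5, -0.3, -0.1]
width: 0.0411
```

```bash
python3 - <<'E'
from h import *
o=get_obs();print((R.from_euler('z',-YAW).apply(o['tool_pos']-C)*1000).round(1),o['wrist_force'])
for f in(.15,.3,.45,.6,.75,.9,1.0,1.1,1.2,1.3):
    a=.4+f;print(f,round(78-84.7*np.cos(a)),round(84.7*np.sin(a)-33))
E
```

```text
[ -47.1 -154.1  146.4] [ 0.51981619 -0.33413499 -0.07833644]
0.15 6 11
0.3 13 22
0.45 22 31
0.6 32 38
0.75 43 44
0.9 55 49
1.0 64 50
1.1 72 51
1.2 80 52
1.3 89 51
```

Call:
step_arm --steps '[{"jaw":0.25,"tx":-0.006,"ty":0,"tz":-0.011,"ax":0,"ay":0,"az":0},{"jaw":0.25,"tx":-0.013,"ty":0,"tz":-0.022,"ax":0,"ay":0,"az":0},{"jaw":0.25,"tx":-0.022,"ty":0,"tz":-0.031,"ax":0,"ay":0,"az":0},{"jaw":0.25,"tx":-0.032,"ty":0,"tz":-0.038,"ax":0,"ay":0,"az":0},{"jaw":0.25,"tx":-0.043,"ty":0,"tz":-0.044,"ax":0,"ay":0,"az":0},{"jaw":0.25,"tx":-0.055,"ty":0,"tz":-0.049,"ax":0,"ay":0,"az":0},{"jaw":0.25,"tx":-0.064,"ty":0,"tz":-0.05,"ax":0,"ay":0,"az":0},{"jaw":0.25,"tx":-0.072,"ty":0,"tz":-0.051,"ax":0,"ay":0,"az":0}]'

```text
time: 18.9
tool_pos: [0.5384, -0.0355, 0.199]
ee_rot: [-3.135, 0.01, -2.988]
wrist_force: [-2.2, 0.3, -0.5]
width: 0.0414
```

```bash
python3 - <<'E'
from h import *
def L_(P): return R.from_euler('z',-YAW).apply(P-C)*1000
o=get_obs();print(L_(o['tool_pos']).round(1),o['wrist_force'],o['width'])
m,p,d=snap('side','s9.png')
for s in silhouettes('side','guard')[:1]:
    L=L_(mask_pts(m,s['pixels'],d)); L=L[(L[:,2]>118)&(L[:,0]<200)];print(np.percentile(L,[1,50,99],axis=0).round().tolist())
E
```

```text
[  24.8 -153.8  199. ] [-2.24258752  0.27867459 -0.49399196] 0.041425018235461186
[[4.0, -174.0, 126.0], [24.0, -169.0, 172.0], [60.0, -136.0, 210.0]]
```

Call:
step_arm --steps '[{"jaw":0.25,"tx":-0.008,"ty":0,"tz":0.0,"ax":0,"ay":0,"az":0},{"jaw":0.25,"tx":-0.016,"ty":0,"tz":0.001,"ax":0,"ay":0,"az":0},{"jaw":0.25,"tx":-0.024,"ty":0,"tz":0.003,"ax":0,"ay":0,"az":0},{"jaw":0.65,"tx":-0.026,"ty":0,"tz":0.003,"ax":0,"ay":0,"az":0},{"jaw":0.65,"tx":-0.026,"ty":0,"tz":0.003,"ax":0,"ay":0,"az":0},{"jaw":0.65,"tx":-0.026,"ty":0,"tz":-0.02,"ax":0,"ay":0,"az":0},{"jaw":0.3,"tx":0.0,"ty":0,"tz":-0.04,"ax":0,"ay":0,"az":0},{"jaw":0.0,"tx":0.045,"ty":0,"tz":-0.04,"ax":0,"ay":0,"az":0}]'

```text
time: 19.8
tool_pos: [0.4958, -0.0428, 0.2407]
ee_rot: [-3.133, 0.015, -2.987]
wrist_force: [0.2, -0.6, 0.0]
width: 0.0485
```

Call:
step_arm --steps '[{"jaw":0.0,"tx":0.03,"ty":0,"tz":0.0,"ax":0,"ay":0,"az":0},{"jaw":0.0,"tx":0.04,"ty":0,"tz":0.0,"ax":0,"ay":0,"az":0},{"jaw":0.0,"tx":0.04,"ty":0,"tz":0.0,"ax":0,"ay":0,"az":0}]'

```text
time: 20.1
tool_pos: [0.4558, -0.0493, 0.2403]
ee_rot: [-3.132, 0.017, -2.988]
wrist_force: [1.1, 0.4, -0.3]
width: 0.0244
```

```bash
python3 - <<'E'
from h import *
def L_(P): return R.from_euler('z',-YAW).apply(P-C)*1000
o=get_obs();print(L_(o['tool_pos']).round(1),o['ee_rot'],o['wrist_force'],o['width'])
m,p,d=snap('side','s10.png')
for q in('guard','toggle'):
  for s in silhouettes('side',q)[:1]:
    L=L_(mask_pts(m,s['pixels'],d)); L=L[(L[:,2]>118)&(L[:,0]<200)]
    if len(L):print(q,s['confidence'],np.percentile(L,[1,50,99],axis=0).round().tolist())
m,p,d=snap('wrist','w10.png')
for q in('guard','toggle'):
  for s in silhouettes('wrist',q)[:1]:
    L=L_(mask_pts(m,s['pixels'],d,True)); L=L[(L[:,2]>118)&(L[:,0]<200)]
    if len(L):print(q,s['confidence'],np.percentile(L,[1,50,99],axis=0).round().tolist())
cv2.imwrite('pics/v10.png',np.hstack([cv2.imread('pics/w10.png')[60:420,60:500],cv2.resize(cv2.imread('pics/s10.png')[120:300,200:380],(360,360))]))
rel(loc(-44,-155,200),np.pi+YAW)
E
```

```text
[ -58.9 -154.4  240.3] [-3.13226613  0.01680372 -2.98782513] [ 1.1160075   0.36223677 -0.32290438] 0.02444843213893237
guard 0.69 [[29.0, -175.0, 119.0], [47.0, -166.0, 166.0], [67.0, -137.0, 205.0]]
guard 0.7 [[27.0, -170.0, 121.0], [37.0, -156.0, 181.0], [66.0, -141.0, 205.0]]
shift [-0.0131 -0.0004  0.0397] turn [-0.008  0.015 -0.003]
```

View pics/v10.png

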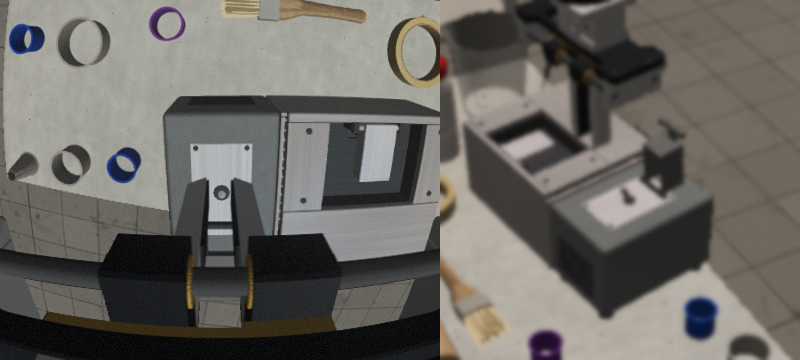

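The guard is standing back and the toggle is uncovered, leaning to the front at crop pixel (222,192). I'll lower the closed fingers in front of it and push.

Call:
step_arm --steps '[{"jaw":0.0,"tx":-0.01,"ty":0,"tz":0.03,"ax":-0.008,"ay":0.01,"az":0},{"jaw":0.0,"tx":-0.01,"ty":0,"tz":0.065,"ax":-0.008,"ay":0.015,"az":0},{"jaw":0.0,"tx":-0.01,"ty":0,"tz":0.09,"ax":-0.008,"ay":0.015,"az":0},{"jaw":0.0,"tx":-0.01,"ty":0,"tz":0.098,"ax":-0.008,"ay":0.015,"az":0},{"jaw":0.0,"tx":-0.01,"ty":0,"tz":0.098,"ax":-0.008,"ay":0.015,"az":0}]'

```text
time: 20.9
tool_pos: [0.4679, -0.0476, 0.1402]
ee_rot: [3.141, -0.004, -2.986]
wrist_force: [-0.3, 0.3, -0.0]
width: 0.0002
```

```bash
python3 - <<'E'
from h import *
o=get_obs();print((R.from_euler('z',-YAW).apply(o['tool_pos']-C)*1000).round(1),o['ee_rot'],o['wrist_force'],o['width'])
E
```

```text
[ -46.7 -154.7  140.2] [ 3.14056491 -0.00355955 -2.9861444 ] [-0.27476914  0.29816599 -0.03876332] 0.00020202036925688122
```

Target centre x is about -9, which is a 38 mm push.

Call:
step_arm --steps '[{"jaw":0.0,"tx":-0.01,"ty":0,"tz":0,"ax":0,"ay":0,"az":0},{"jaw":0.0,"tx":-0.018,"ty":0,"tz":0,"ax":0,"ay":0,"az":0},{"jaw":0.0,"tx":-0.024,"ty":0,"tz":0,"ax":0,"ay":0,"az":0},{"jaw":0.0,"tx":-0.03,"ty":0,"tz":0,"ax":0,"ay":0,"az":0},{"jaw":0.0,"tx":-0.034,"ty":0,"tz":0,"ax":0,"ay":0,"az":0},{"jaw":0.0,"tx":-0.036,"ty":0,"tz":0,"ax":0,"ay":0,"az":0},{"jaw":0.0,"tx":-0.036,"ty":0,"tz":0,"ax":0,"ay":0,"az":0}]'

```text
time: 21.6
tool_pos: [0.5038, -0.042, 0.1404]
ee_rot: [3.141, -0.003, -2.986]
wrist_force: [-0.7, 0.8, 1.7]
width: 0.0005
```

```bash
python3 - <<'E'
from h import *
o=get_obs();print((R.from_euler('z',-YAW).apply(o['tool_pos']-C)*1000).round(1),o['ee_rot'],o['wrist_force'],o['width'])
E
```

```text
[ -10.4 -154.8  140.4] [ 3.14069566 -0.0032492  -2.98601838] [-0.72477899  0.78783213  1.6657742 ] 0.00046842192892359663
```

Call:
step_arm --steps '[{"jaw":0.0,"tx":-0.002,"ty":0,"tz":0,"ax":0,"ay":0,"az":0},{"jaw":0.0,"tx":-0.004,"ty":0,"tz":0,"ax":0,"ay":0,"az":0},{"jaw":0.0,"tx":-0.004,"ty":0,"tz":0,"ax":0,"ay":0,"az":0}]'

```text
time: 21.9
tool_pos: [0.5048, -0.0419, 0.1402]
ee_rot: [3.141, -0.011, -2.986]
wrist_force: [-8.7, -1.5, 5.5]
width: 0.0002
```

The toggle is at its end stop: 8.7 N with no further travel. I'll back off, rise and pass behind the guard.

Call:
step_arm --steps '[{"jaw":0.0,"tx":0.02,"ty":0,"tz":-0.01,"ax":0,"ay":0.01,"az":0},{"jaw":0.0,"tx":0.02,"ty":0,"tz":-0.055,"ax":0,"ay":0.01,"az":0},{"jaw":0.0,"tx":0.02,"ty":0,"tz":-0.1,"ax":0,"ay":0.01,"az":0},{"jaw":0.0,"tx":0.01,"ty":0,"tz":-0.125,"ax":0,"ay":0.01,"az":0},{"jaw":0.0,"tx":-0.03,"ty":0,"tz":-0.13,"ax":0,"ay":0.01,"az":0},{"jaw":0.0,"tx":-0.07,"ty":0,"tz":-0.13,"ax":0,"ay":0.01,"az":0},{"jaw":0.0,"tx":-0.105,"ty":0,"tz":-0.13,"ax":0,"ay":0.01,"az":0},{"jaw":0.0,"tx":-0.105,"ty":0,"tz":-0.13,"ax":0,"ay":0.01,"az":0}]'

```text
time: 22.7
tool_pos: [0.6129, -0.025, 0.2651]
ee_rot: [3.139, -0.023, -2.985]
wrist_force: [-0.3, -0.3, -0.6]
width: 0.0005
```

```bash
python3 - <<'E'
from h import *
def L_(P): return R.from_euler('z',-YAW).apply(P-C)*1000
o=get_obs();print(L_(o['tool_pos']).round(1),o['wrist_force'])
m,p,d=snap('side','s11.png')
for q in('guard','toggle'):
  for s in silhouettes('side',q)[:1]:
    L=L_(mask_pts(m,s['pixels'],d)); L=L[(L[:,2]>118)&(L[:,0]<200)]
    if len(L):print(q,s['confidence'],np.percentile(L,[1,50,99],axis=0).round().tolist())
L=L_(mask_pts(m,np.ones(d.shape,bool),d)); T=L[(abs(L[:,1]+155)<10)&(L[:,2]>128)&(L[:,2]<150)&(L[:,0]<25)&(L[:,0]>-30)];print('toggle pts',len(T),T.mean(0),T[T[:,2].argmax()] if len(T) else '')
cv2.imwrite('pics/v11.png',cv2.resize(cv2.imread('pics/s11.png')[140:260,220:380],(640,480),interpolation=2))
rel(loc(97,-155,190),np.pi+YAW)
E
```

```text
[ 100.1 -155.1  265.1] [-0.33845787 -0.29193362 -0.60653248]
guard 0.83 [[28.0, -175.0, 120.0], [47.0, -166.0, 167.0], [66.0, -137.0, 205.0]]
toggle pts 26 [   2.96771496 -156.63361191  137.78455942] [   2.60034057 -161.04000689  145.92751907]
shift [-0.002   0.0002  0.0785] turn [ 0.001 -0.021 -0.003]
```

View pics/v11.png

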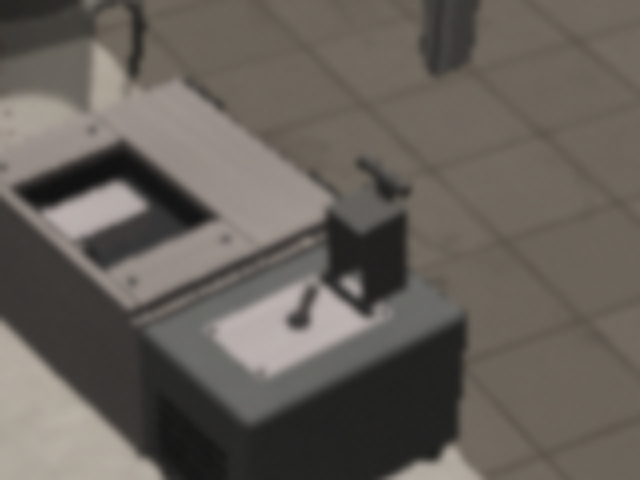

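The toggle now leans to the back, its tip at local (+3, -157, 146). I'll push the guard forward from behind.

Call:
step_arm --steps '[{"jaw":0.0,"tx":-0.002,"ty":0,"tz":0.035,"ax":0,"ay":-0.02,"az":0},{"jaw":0.0,"tx":-0.002,"ty":0,"tz":0.072,"ax":0,"ay":-0.02,"az":0},{"jaw":0.0,"tx":-0.002,"ty":0,"tz":0.072,"ax":0,"ay":-0.02,"az":0},{"jaw":0.0,"tx":0.015,"ty":0,"tz":0.072,"ax":0,"ay":-0.02,"az":0},{"jaw":0.0,"tx":0.03,"ty":0,"tz":0.072,"ax":0,"ay":-0.02,"az":0},{"jaw":0.0,"tx":0.045,"ty":0,"tz":0.07,"ax":0,"ay":-0.02,"az":0},{"jaw":0.0,"tx":0.06,"ty":0,"tz":0.068,"ax":0,"ay":-0.02,"az":0},{"jaw":0.0,"tx":0.075,"ty":0,"tz":0.068,"ax":0,"ay":-0.02,"az":0}]'

```text
time: 23.65
tool_pos: [0.534, -0.0378, 0.206]
ee_rot: [-3.141, 0.004, -2.987]
wrist_force: [-0.4, 0.2, -0.3]
width: 0.0006
```

```bash
python3 - <<'E'
from h import *
def L_(P): return R.from_euler('z',-YAW).apply(P-C)*1000
o=get_obs();print(L_(o['tool_pos']).round(1),o['wrist_force'])
m,p,d=snap('side','s12.png')
for s in silhouettes('side','guard')[:1]:
    L=L_(mask_pts(m,s['pixels'],d)); L=L[(L[:,2]>118)&(L[:,0]<200)]
    if len(L):print(s['confidence'],np.percentile(L,[1,50,99],axis=0).round().tolist())
E
```

```text
[  20.1 -155.4  206. ] [-0.38396284  0.22437315 -0.28037235]
0.75 [[-8.0, -176.0, 130.0], [10.0, -170.0, 171.0], [52.0, -139.0, 206.0]]
```

Call:
step_arm --steps '[{"jaw":0.0,"tx":0.008,"ty":0,"tz":0.0,"ax":0,"ay":0,"az":0},{"jaw":0.0,"tx":0.008,"ty":0,"tz":-0.01,"ax":0,"ay":0,"az":0},{"jaw":0.0,"tx":0.0,"ty":0,"tz":-0.05,"ax":0,"ay":0,"az":0},{"jaw":0.0,"tx":0.0,"ty":0,"tz":-0.08,"ax":0,"ay":0,"az":0},{"jaw":0.0,"tx":0.03,"ty":0,"tz":-0.1,"ax":0,"ay":0,"az":0},{"jaw":0.0,"tx":0.06,"ty":0,"tz":-0.1,"ax":0,"ay":0,"az":0},{"jaw":0.0,"tx":0.1,"ty":0,"tz":-0.1,"ax":0,"ay":0,"az":0},{"jaw":0.0,"tx":0.1,"ty":0,"tz":-0.1,"ax":0,"ay":0,"az":0}]'

```text
time: 24.55
tool_pos: [0.432, -0.0534, 0.3078]
ee_rot: [-3.139, 0.006, -2.989]
wrist_force: [0.3, 0.4, -0.6]
width: 0.0004
```

```bash
python3 - <<'E'
from h import *
def L_(P): return R.from_euler('z',-YAW).apply(P-C)*1000
for n in('side','wrist'):
  m,p,d=snap(n,n+'13.png')
  for q in('guard','lid'):
   for s in silhouettes(n,q)[:1]:
    L=L_(mask_pts(m,s['pixels'],d,n=='wrist')); L=L[(L[:,2]>100)&(L[:,0]<200)]
    if len(L):print(n,q,s['confidence'],np.percentile(L,[1,50,99],axis=0).round().tolist())
    if q=='lid':F=L[(L[:,0]<-78)&(L[:,2]>122)]; print('front z',np.median(F[:,2]) if len(F) else None)
cv2.imwrite('pics/v13.png',np.hstack([cv2.resize(cv2.imread('pics/wrist13.png'),(427,320)),cv2.imread('pics/side13.png')[80:400,150:450]]))
E
```

```text
side guard 0.8 [[-51.0, -175.0, 119.0], [-10.0, -167.0, 154.0], [31.0, -140.0, 159.0]]
side lid 0.7 [[-86.0, -96.0, 101.0], [-0.0, -8.0, 130.0], [81.0, 91.0, 134.0]]
front z 129.42161149359777
wrist guard 0.81 [[-90.0, -174.0, 120.0], [-42.0, -154.0, 154.0], [-28.0, -135.0, 300.0]]
wrist lid 0.76 [[-87.0, -94.0, 103.0], [-4.0, -4.0, 130.0], [79.0, 93.0, 131.0]]
front z 129.42454945197082
```

View pics/v13.png

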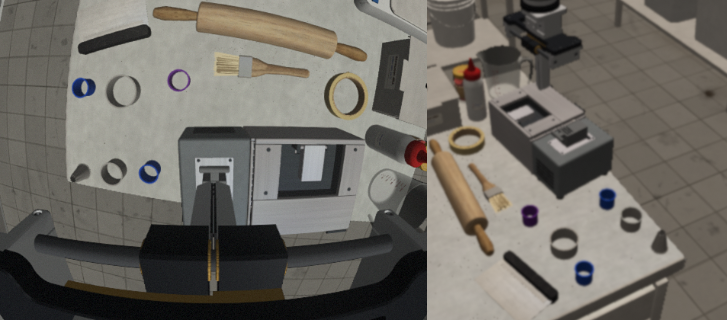

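The guard is shut with the same extents as at the start, the lid is latched, the other items are in place, and the arm is clear.

```bash
python3 -c "
from bench import *
print(close_job())"
```

```text
the job is handed in; nothing more can be done
None
```

The job is done and handed in at about 25 s, well under the 72 s limit; no verdict was reported.

I pulled the paddle and swung the lid fully open. I set the small steel cutter upright on the rack, with a contact force of about 6 N and no drop. Then I pushed the lid shut until it latched, lifted the guard, flipped the toggle to its back stop, and pushed the guard forward so it dropped shut.

What the last checks showed:
- **Cutter:** it stood upright on the rack, spanning 43–78 mm above the table. This was checked before the lid was shut, so it has not been seen since.
- **Lid:** its front edge stays at 129.4 mm with nothing touching it, which means it is latched. Resting unlatched it would stand about 20 mm higher.
- **Toggle:** before the guard closed, it leaned to the back with its tip at about +3 mm against an expected +6 mm. It had stopped moving under an 8.7 N push.
- **Guard:** it is back at its original shut extents.
- **Other items:** in the last picture they stand where they were, and the arm is clear of everything.

No check failed. The last wrist-camera guard mask also took in some of the gripper, so I relied on the side camera for the guard.

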